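Load and stack the stack-nest bins

ROBOT

A 6-joint arm with a two-finger parallel gripper is mounted at the origin on the work surface; the furniture and walls round the work are solid. World frame = base frame: x ahead of the robot, y to its left, z up, the work surface at z = 0. Lengths are in m, angles in degrees, forces in N, time in s.
With the tool pointing down it reaches from about 0.4 to 0.825 m from the base axis. Payload 7 kg.
Tool frame: the origin (TCP) lies midway between the tips of the shut fingers; the grasp point (between the pads) lies r.grip_depth behind it (r.grip_depth is the distance from the TCP to the grasp point, in m); z points along the fingers, y is the line along which they close (so a half turn about z gives the same grasp; the last joint's range is limited). The gripper opens to 88 mm and grips with 3 to 60 N. Pads are 19 mm wide; open, the fingers measure 130 mm over their backs; the gripper's body (78 mm by 193 mm) begins 47 mm behind the grasp point.
Start: joints at [81.366, 20.546, 0.682, 0, -70.136, -16.507], TCP at [0.287, 0.611, 0.227] pointing down, gripper open.
Joint ranges: [-176.03, 176.03], [-82.01, 121.73], [-58.28, 71.71], [-173.87, 95.51], [-174.79, -0.11], [-173.66, 173.66]. Speed limits (degrees/s): [136.94, 136.94, 172.46, 180, 180, 180].

INTERFACE

Orientations are given as [roll, pitch, yaw] about the fixed x, y, z axes, in that order (R = Rz(yaw) Ry(pitch) Rx(roll)).
In Python, from plant import r, vision, workorder gives the robot as it stands (r), with the cameras (vision) and the job (workorder).
- The arm moves only by the shell command python3 drive.py 'ROWS' [OPENING] [FORCE]. ROWS is a JSON list of rows, 1 to 12 of them, each of 6 numbers: dx, dy, dz in m, then a rotation vector rx, ry, rz in degrees; each row is the pose to reach, as a shift and turn from the pose commanded when the command began, along the tool's axes at that moment; what a row does not reach only later rows make up. A row lasts 1/12 s, in which the tool goes at most 0.0417 m and 7.16 degrees, less where a joint would pass 70% of its speed; a pose out of reach is approached as far as the arm can. OPENING is the finger opening in m, set as the command begins (- or left out keeps the last). The fingers move at their own pace and stop on an object; FORCE is the grip in N (left out, the last holds). Time passes only in rows, so rows that do not move let the fingers close. It prints the time, the measured TCP pose, the force, the opening and the grip force at its end.
- r.get_state(): the state, without advancing time (a new reading comes with each control period).
- vision.capture(name): name is "side" or "top" or "wrist"; returns a dict with "frame" (420x560x3 uint8, red, green, blue), "z_map" (420x560 float32, m along the optical axis (not along the pixel's ray), 0 where there is no reading), "fx", "fy", "cx", "cy" (pixels), "cam_to_world" (4x4, takes a point from camera to world coordinates). Camera axes: x right, y down, z forward; pixel columns grow to the right and rows downward; lengths in m; the calibration is good to about 2 mm. A picture is of the moment at which its call begins.
- workorder.close_job(): hands the job in; it is judged then, once.
The state is a dict: "time_s": time; "joints": joint angles; "qd": joint speeds; "joint_torque": joint torques, N m; "tcp_pos": TCP position; "eef_rot": TCP orientation; "contact_force": force on the tool from outside, world axes, zero at the start; "moment": the same for the moment, N m; "gripper_width": finger opening in m; "gripper_force": force on a finger pad.
Only numpy, scipy, OpenCV 4.12 (cv2) and the standard library are available. Lean on these libraries where they do the work, as an engineer would, in place of code of your own. Each camera call takes 0.05 s, during which the arm holds its last target. There are 200 camera calls.

TASK

In one bay of the sloping steel stand two empty grey bins sit nested one inside the other. Lift the upper bin out and set it aside, lay the dark table pin that is lying on its side on the worktop flat inside the lower bin, then put the upper bin back on top turned half a turn from how it was nested, so that its feet rest fully on the lower bin's ledges, square and inside its rim, instead of nesting down. The lower bin and the other bay's bin stay in their bays, do not knock about the other things on the worktop, and let go of everything at the end.

Things in the scene. Friction and masses are not known exactly. Their poses are not given: they have to be found in the camera images.
- bin_stand: Fixed bare steel bench stand, 286 mm wide (its y, over the bolted feet), 200 mm deep (its x), two bays side by side. Origin on the worktop under its middle. The deck slopes 25 degrees, low at -x (towards the robot); above the origin its surface is 72 mm up. Bay centres there at y = +62 and -62 mm. Front lip 19 mm high, guides beside the bays 12 mm; nothing stands higher than the bins.
- lower_bin: Grey plastic stack-nest bin under upper_bin, loose on the sloping deck against its lip (its z leans 25 degrees towards the robot), in either bay. 180 x 110 mm over the rim, 66 mm high, walls under 2 mm, floor 3 mm thick. Origin: centre of the underside; x along its length (rising with the slope), y across, z up out of the bin. 0.2 to 0.4 kg.
- lower_ledge (a point): Point on one ledge of lower_bin: inside both long sides, under the 16 mm high rim, ledges about 10 mm wide run 50 mm above the underside, broken at x = -55 and +28 mm by channels that are 18 to 28 mm wide ribs outside, ending as feet. A bin put in the same way round nests 28 mm up (feet in channels); turned half round it stacks 50 mm up (feet on ledges), with 3 mm play each way.
- lower_floor (a point): Centre of the floor of lower_bin's front (lower) compartment: at x = -43, y = 0, z = 3 mm in that bin. A divider like upper_bin's parts the bin into two compartments, each about 75 mm (x) by 74 mm (y) at the floor, slightly wider above; the other one's centre is at x = +43 mm.
- upper_bin: The same kind of bin, same frame and sizes, nested in lower_bin at the start the same way round, 28 mm above it along their common z. 0.17 to 0.34 kg, balanced on its divider.
- upper_grip (a point): Grip of upper_bin: on the middle of its divider, at x = 0, y = 0, z = 25 mm in the bin's frame. The divider is 10 mm thick (x), runs across the bin (y, 74 mm) and rises from the 3 mm floor to 26 mm above the underside; straddle it with the fingers closing along the bin's x, tool along the bin's -z. The fingertips then just clear the floor.
- upper_bin_lug (a point): Small moulded lug on the outside of upper_bin's rim that marks its -x end: at x = -94, y = 0, z = 57 mm in the bin's frame. At the start it is in front, low on the slope (lower_bin's lug too); after the half turn it is at the rear, high on the slope.
- next_bin: The same kind of bin, same frame and sizes, alone in the other bay, resting as lower_bin does, with two loose nuts in it; it stays there. Its rim is 14 mm from lower_bin's rim.
- stray_pin: The pin to put away: dark steel pin lying on the worktop, 70 mm long, 0.09 to 0.15 kg. Origin: on its skin at mid-length (it may have rolled); its axis line is parallel to its y, about 13 mm from the origin along its z. Head 29 mm diameter, y = -35 to -8 mm; shank 16 mm, y = -8 to +35; balance at y = -10. Pinch it across the shank beside the head (y = +6), fingertips just off the worktop.
- upright_pin: Bystander: light steel table pin standing on the worktop, 29 mm diameter, 68 mm high; origin at the centre of its underside.
- tube: Bystander: cut tube standing on end, 43 mm diameter, 60 mm high; origin at the centre of its underside.
- cleat: Bystander: steel angle cleat lying on the worktop with one leg upright, 50 x 40 x 40 mm; origin at the centre of its underside.
- offcut: Bystander: plain wood block lying flat in front of the stand, 45 (x) x 160 (y) x 22 mm; origin at the centre of its underside. All clutter not listed here lies outside the area x = 0.35 to 0.72 m, y = -0.43 to 0.42 m of the worktop.

How it is judged (in metres and radians):
On the way, in this order (a step that is already met when the one before it is completed fails the run):
1. with the upper bin lifted right off (more than 120 mm from the lower bin), the pin lies in the lower bin and is let go (x of stray_pin in the frame of lower_bin between -0.085 and 0.085 m and y of stray_pin in the frame of lower_bin between -0.045 and 0.045 m and z of stray_pin in the frame of lower_bin between -0.002 and 0.04 m and distance between upper_bin and lower_bin above 0.12 m and contact force between the fingers and stray_pin below 0.1 N and linear speed of stray_pin below 0.05 m/s), for 0.2 s.
2. the upper bin, turned half a turn, rests on the lower bin's ledges (x of upper_bin in the frame of lower_bin between -0.007 and 0.007 m and y of upper_bin in the frame of lower_bin between -0.007 and 0.007 m and z of upper_bin in the frame of lower_bin between 0.046 and 0.055 m and x of upper_bin_lug in the frame of lower_bin above 0.08 m and angle between the z axis of upper_bin and the z axis of lower_bin, either way round below 0.06 rad), for 0.2 s.
At the end, for the whole second after the job is handed in: Upper bin turned half round (lug at rear), 46 to 55 mm up the lower bin's z, within 7 mm in its x and y and 0.06 rad of parallel, at rest; pin inside the lower bin beneath it; lower and next bin within 15 mm of their start, upright pin, tube, cleat and wood block within 30 mm (all of step 2 and x of stray_pin in the frame of lower_bin between -0.085 and 0.085 m and y of stray_pin in the frame of lower_bin between -0.045 and 0.045 m and z of stray_pin in the frame of lower_bin between -0.002 and 0.04 m and distance of each of lower_bin, next_bin from where it was at the start of the episode below 0.015 m and linear speed of upper_bin below 0.01 m/s and angular speed of upper_bin below 0.1 rad/s and linear speed of stray_pin below 0.02 m/s and distance of each of upright_pin, tube, cleat, offcut from where it was at the start of the episode below 0.03 m); the robot touches nothing.
It fails at once if the lower bin is dragged or lifted from its bay (more than 40 mm) (distance of lower_bin from where it was at the start of the episode above 0.04 m).
It fails at once if the other bay's bin is disturbed (more than 40 mm) (distance of next_bin from where it was at the start of the episode above 0.04 m).
It fails at once if the upright pin, tube, angle cleat or wood block is knocked about (more than 50 mm) (distance of any of upright_pin, tube, cleat, offcut from where it was at the start of the episode above 0.05 m).
It also fails if it takes over 67 s, if anything falls off the work surface, if the arm or the gripper's body presses on something with over 40 N, if the wrist force passes 120 N, or if a joint passes its speed limit or range.

## Working session

There is one attempt and no reset: what is moved stays moved. The work goes in short steps, Python scripts to look and compute and a shell command to move; the robot and the scene stay as the last step left them, time stands still between calls to the robot, and variables do not carry over. Pictures are saved under pics/ and viewed, at most 10 in all, crops included, and the job is handed in when it is done.

```bash
ls; mkdir -p pics
cat > h.py <<'E'
import numpy as np, cv2, pickle
from plant import r, vision, workorder
from scipy.spatial.transform import Rotation as R
def cap(n,f):
    c=vision.capture(n); pickle.dump(c,open(f'pics/{f}.pkl','wb')); cv2.imwrite(f'pics/{f}.png',c['frame'][:,:,::-1]); return c
def ld(f): return pickle.load(open(f'pics/{f}.pkl','rb'))
def pts(c):
    v,u=np.indices(c['z_map'].shape); z=c['z_map']
    P=np.stack([(u-c['cx'])/c['fx']*z,(v-c['cy'])/c['fy']*z,z],-1)
    T=np.array(c['cam_to_world']); P=P@T[:3,:3].T+T[:3,3]; P[z==0]=np.nan; return P
def proj(c,p):
    T=np.array(c['cam_to_world']); q=(np.asarray(p)-T[:3,3])@T[:3,:3]
    return np.array([c['fx']*q[0]/q[2]+c['cx'],c['fy']*q[1]/q[2]+c['cy']])
E
python3 - <<'E'
from h import *
print(r.get_state(), r.grip_depth)
a=cap('top','t0');b=cap('side','s0')
for c in(a,b): print(np.round(c['cam_to_world'],3).tolist(),c['fx'],(c['z_map']>0).mean())
E
```

```text
drive.py
pics
plant.py
{'time_s': 0.0, 'joints': array([ 8.13665068e+01,  2.05915416e+01,  6.34114762e-01, -2.03350009e-02,
       -7.01358751e+01, -1.65056522e+01]), 'qd': array([-0.0648087 ,  0.01835511,  0.04071468, -0.01446513,  0.01037701,
        0.03986555]), 'joint_torque': array([ 1.64664812e-03, -5.82724357e+01,  2.93044013e+01,  6.99646980e+00,
        6.95226394e-03, -1.65991491e-04]), 'tcp_pos': array([0.28658096, 0.61060442, 0.2256234 ]), 'eef_rot': array([ 1.79905111e+02, -8.18217856e-03, -2.51460639e+01]), 'contact_force': array([ 0.1171369 , -0.5549698 , -0.48913546]), 'moment': array([ 0.04067949,  0.02769391, -0.02823215]), 'gripper_force': 0.0, 'gripper_width': 0.0877486533197218} 0.0188
[[0.026, -0.997, 0.078, 0.463], [-0.999, -0.023, 0.032, -0.092], [-0.03, -0.079, -0.996, 1.003], [0.0, 0.0, 0.0, 1.0]] 383.14559177855665 0.9963392857142858
[[0.982, -0.109, 0.153, 0.417], [-0.186, -0.471, 0.862, -0.897], [-0.022, -0.876, -0.483, 0.535], [0.0, 0.0, 0.0, 1.0]] 400.37550976194484 0.9958886054421768
```

```bash
python3 -c "
import cv2
for n in('t0','s0'): cv2.imwrite(f'pics/{n}v.png',cv2.resize(cv2.imread(f'pics/{n}.png'),(800,600),interpolation=2))"
```

```text
(no output)
```

View pics/t0v.png

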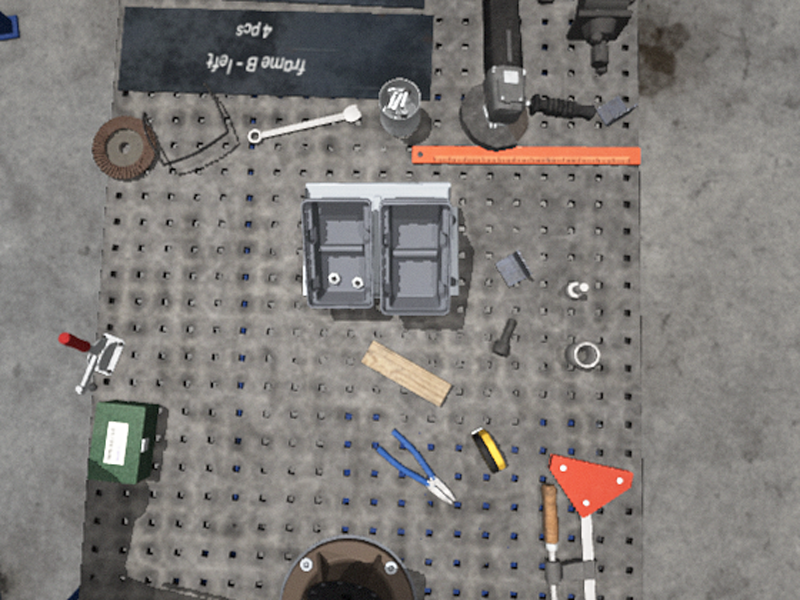

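View pics/s0v.png

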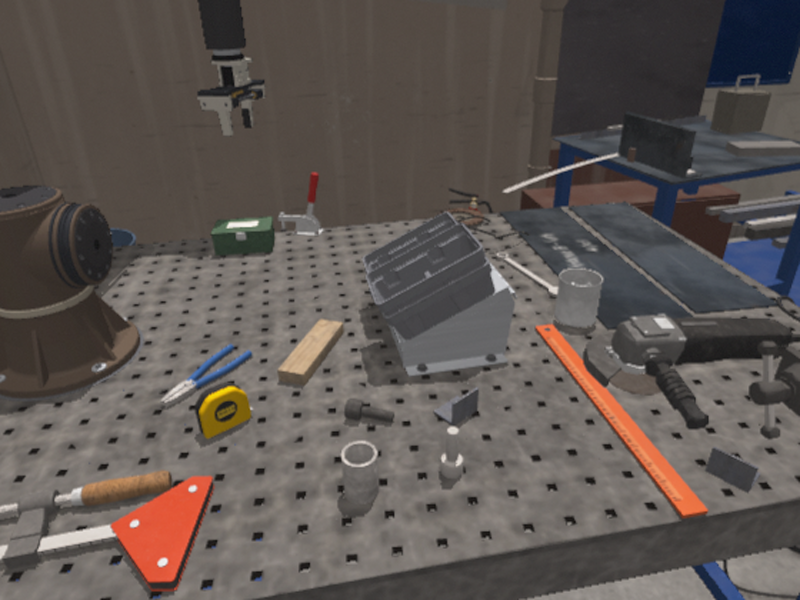

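The top view (800x600) shows the nested pair in the right bay (−y): columns 380–458, rows 198–316. The divider is at about (416,250), and the bin with nuts is on the left. The dark pin runs from its head (500,350) to its shank end (513,322). The cleat (513,268), upright pin (577,290) and tube (585,355) stand to its right.

Run:
```python
from h import *
c=ld('t0'); P=pts(c)
def at(u,v): return np.round(P[int(v*.7),int(u*.7)],4)
for n,(u,v) in dict(divider=(416,250),floorF=(414,285),floorR=(416,228),rimFL=(383,312),rimFR=(450,314),rimRL=(385,202),rimRR=(450,202),head=(500,350),shank=(510,329),nextdiv=(343,247),table=(480,380),offL=(370,350),offR=(445,395)).items(): print(n,at(u,v))
# pin region points above table
m=np.zeros(P.shape[:2],bool); m[int(312*.7):int(362*.7),int(485*.7):int(522*.7)]=1
q=P[m&(P[...,2]>0.006)]; xy=q[:,:2]; mu=xy.mean(0); w,V=np.linalg.eigh(np.cov((xy-mu).T)); a=V[:,1]; t=(xy-mu)@a
print('pin',len(q),mu,a,t.min(),t.max(),q[:,2].max())
s=r.get_state(); w=vision.capture('wrist'); T=np.array(w['cam_to_world']); 
Rt=R.from_euler('xyz',s['eef_rot'],degrees=True).as_matrix()
print('cam in tool',(Rt.T@(T[:3,3]-s['tcp_pos'])).round(4),(Rt.T@T[:3,:3]).round(3).tolist(),w['fx'])
```

```text
divider [ 0.6163 -0.1031  0.1171]
floorF [ 0.5645 -0.1     0.0753]
floorR [ 0.6538 -0.1022  0.1185]
rimFL [ 0.5144 -0.0522  0.1198]
rimFR [ 0.5216 -0.1697  0.0012]
rimRL [ 0.679  -0.0527  0.1822]
rimRR [ 0.7285 -0.1661  0.002 ]
head [ 0.4591 -0.2564  0.0288]
shank [ 0.4951 -0.2757  0.0179]
nextdiv [0.6251 0.0193 0.0939]
table [ 4.014e-01 -2.260e-01 -4.000e-04]
offL [ 0.4531 -0.0267  0.0242]
offR [ 0.3758 -0.1605  0.0204]
pin 209 [ 0.47580246 -0.26418211] [-0.92010706  0.39166694] -0.03995887910211936 0.028590039703784265 0.03197977216439407
cam in tool [ 0.0656 -0.0016 -0.1578] [[0.0, -0.968, -0.252], [1.0, 0.001, -0.0], [0.001, -0.252, 0.968]] 311.6409152065786
```

```bash
cat >> h.py <<'E'
def rot(yaw,tilt=0):  # tool down at yaw, then leaned about world y so that tool z = (sin tilt,0,-cos tilt)
    return R.from_euler('y',-tilt,degrees=True)*R.from_euler('xyz',[180,0,yaw],degrees=True)
def row(p,Rw):
    s=r.get_state(); R0=R.from_euler('xyz',s['eef_rot'],degrees=True)
    d=R0.inv().apply(np.array(p)-s['tcp_pos']); v=(R0.inv()*Rw).as_rotvec(degrees=True)
    print('row',np.round(d,4).tolist(),np.round(v,2).tolist(),'rows %.1f'%max(np.linalg.norm(d)/.0417,np.linalg.norm(v)/7.16))
E
python3 - <<'E'
from h import *
print(rot(-90,25).as_matrix().round(3).tolist())
row([.45,.2,.33],rot(-70,15)); row([.561,-.103,.235],rot(-90,25))
E
python3 drive.py '[[0.322,0.302,-0.104,11.4,10.35,44.6],[0.322,0.302,-0.104,11.4,10.35,44.6],[0.322,0.302,-0.104,11.4,10.35,44.6],[0.322,0.302,-0.104,11.4,10.35,44.6],[0.322,0.302,-0.104,11.4,10.35,44.6],[0.322,0.302,-0.104,11.4,10.35,44.6],[0.322,0.302,-0.104,11.4,10.35,44.6],[0.322,0.302,-0.104,11.4,10.35,44.6],[0.322,0.302,-0.104,11.4,10.35,44.6],[0.322,0.302,-0.104,11.4,10.35,44.6],[0.322,0.302,-0.104,11.4,10.35,44.6],[0.322,0.302,-0.104,11.4,10.35,44.6]]' 0.05 
python3 -c "
from h import *
row([.561,-.103,.235],rot(-90,25)); print(r.get_state()['joints'])"
```

```text
time_s: 1.15
tcp_pos: [0.4511, 0.1965, 0.3328]
eef_rot: [-165.7, -4.9, -70.8]
contact_force: [-0.3, -0.0, 0.6]
gripper_width: 0.0502
gripper_force: 0.0
row [0.3093, 0.0255, 0.1224] [9.76, 1.82, 19.7] rows 8.0
[ 56.5516269   -9.4375469  -26.80713342  13.85644638 -64.71267185
 -41.85117505]
```

```bash
python3 drive.py '[[0.309,0.0255,0.1224,9.76,1.82,19.7],[0.309,0.0255,0.1224,9.76,1.82,19.7],[0.309,0.0255,0.1224,9.76,1.82,19.7],[0.309,0.0255,0.1224,9.76,1.82,19.7],[0.309,0.0255,0.1224,9.76,1.82,19.7],[0.309,0.0255,0.1224,9.76,1.82,19.7],[0.309,0.0255,0.1224,9.76,1.82,19.7],[0.309,0.0255,0.1224,9.76,1.82,19.7],[0.309,0.0255,0.1224,9.76,1.82,19.7],[0.309,0.0255,0.1224,9.76,1.82,19.7]]'
python3 - <<'E'
from h import *
print(r.get_state()['joints'])
c=cap('wrist','w1'); cv2.imwrite('pics/w1v.png',cv2.resize(c['frame'][:,:,::-1],(800,600),interpolation=2))
E
```

```text
time_s: 1.98
tcp_pos: [0.5603, -0.1011, 0.2318]
eef_rot: [-155.3, -0.1, -90.1]
contact_force: [-0.2, 0.9, -0.2]
gripper_width: 0.0496
gripper_force: 0.0
[ 13.13473415  -3.66572536 -36.70832429  10.30705363 -33.25770094
 -20.68121407]
```

View pics/w1v.png

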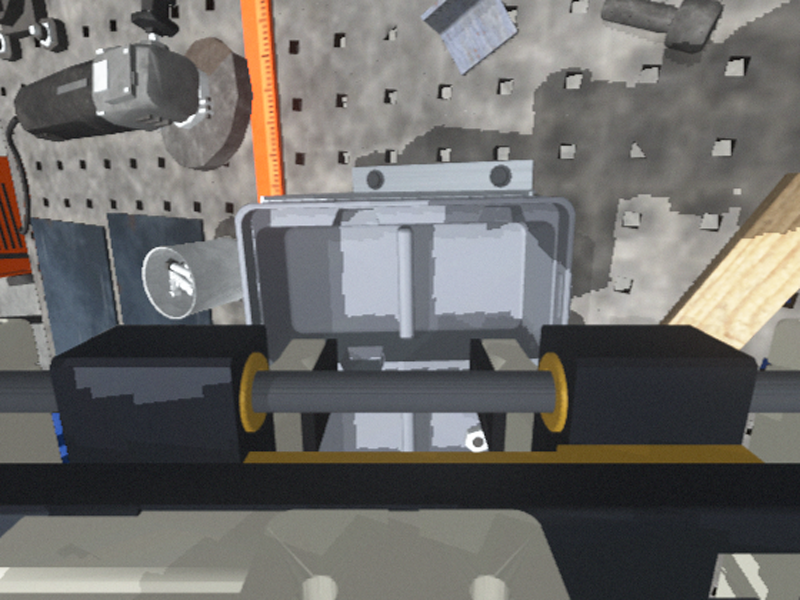

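The wrist view shows the upper bin's visible half: the −y rim runs along row ~205 from column 240 (rear) to 572 (front). The divider ridge is at column 405, rows 228–338, and the gripper hides the +y half.

```bash
cat >> h.py <<'E'
t=np.radians(25); BX=np.array([np.cos(t),0,np.sin(t)]); BZ=np.array([-np.sin(t),0,np.cos(t)]); B=np.array([BX,[0,1,0],BZ]).T
E
python3 - <<'E'
from h import *
for f in('w1','t0'):
    c=ld(f); Q=pts(c)@B
    T=np.array(c['cam_to_world'])
    g=np.array([.6163,-.1031,.1171])@B   # divider top approx
    d=Q-g
    ok=(abs(d[...,0])<.12)&(abs(d[...,1])<.075)&np.isfinite(d[...,2])&(d[...,2]<.055)
    if f=='w1': ok[int(325*.7):]=False
    z=d[...,2][ok]; h,e=np.histogram(z,np.arange(-.05,.055,.003)); print(f,[(round(a*1e3),int(b)) for a,b in zip(e,h) if b>15])
    rim=ok&(abs(d[...,2]-.040)<.006)
    q=d[rim]; print('rim n',len(q),'pct x',np.percentile(q[:,0],[0,1,50,99,100]).round(4),'y',np.percentile(q[:,1],[0,1,50,99,100]).round(4))
    # rim plane
    A=np.c_[q[:,:2],np.ones(len(q))]; k=np.linalg.lstsq(A,q[:,2],rcond=None)[0]; print('plane',k.round(4), 'resid',np.std(q[:,2]-A@k).round(4))
    # outer -y edge per x bins
    for side in(-1,1):
        L=[]
        for x in np.arange(-.08,.081,.01):
            s=q[abs(q[:,0]-x)<.005]
            s=s[s[:,1]*side>.03]
            if len(s)>1: L.append((x,(s[:,1]*side).max()*side))
        if len(L)>5:
            L=np.array(L);k=np.polyfit(L[:,0],L[:,1],1);print('edge',side,k.round(4),np.degrees(k[0]).round(2))
    dv=ok&(abs(d[...,0])<.02)&(abs(d[...,1])<.03)&(d[...,2]>-.006)&(d[...,2]<.006)
    q=d[dv]; print('div',len(q),q.min(0).round(4),q.max(0).round(4),q.mean(0).round(4), np.polyfit(q[:,1],q[:,0],1).round(4))
E
```

```text
w1 [(-50, 128), (-47, 18), (-38, 531), (-35, 41), (-20, 2845), (-17, 7929), (-14, 175), (-11, 165), (-8, 181), (-5, 180), (-2, 181), (1, 248), (4, 808), (7, 732), (10, 217), (13, 243), (16, 429), (19, 258), (22, 241), (25, 240), (28, 2289), (31, 366), (34, 195), (37, 218), (40, 259), (43, 1125), (46, 834)]
rim n 1797 pct x [-0.0998 -0.099  -0.016   0.0852  0.0861] y [-0.0542 -0.0542 -0.0354  0.016   0.0192]
plane [ 0.0005 -0.067   0.0409] resid 0.0032
edge -1 [ 0.0197 -0.0529] 1.13
div 321 [-0.0116 -0.03    0.001 ] [-0.0012  0.0289  0.006 ] [-0.0059 -0.0041  0.0051] [-0.     -0.0059]
t0 [(-50, 295), (-47, 283), (-44, 28), (-38, 123), (-35, 100), (-32, 16), (-20, 394), (-17, 1223), (-14, 260), (-11, 36), (-8, 53), (-5, 39), (-2, 73), (1, 79), (4, 140), (7, 180), (10, 86), (13, 64), (16, 115), (19, 144), (22, 58), (25, 76), (28, 261), (31, 350), (34, 68), (37, 26), (40, 40), (43, 129), (46, 261), (49, 37)]
rim n 263 pct x [-0.0961 -0.0952 -0.0501  0.0864  0.0865] y [-0.0545 -0.0535 -0.0114  0.0583  0.0584]
plane [-0.0006 -0.0132  0.0412] resid 0.0041
edge -1 [ 0.0135 -0.0522] 0.77
edge 1 [0.0137 0.0564] 0.79
div 59 [-0.0087 -0.028  -0.0059] [0.0017 0.028  0.006 ] [-0.0017  0.001   0.0025] [-0.0495 -0.0017]
```

```bash
cat >> h.py <<'E'
def binfit(c,g,mask,zr=.0455,yaw=0.):
    Rz=R.from_euler('z',yaw,degrees=True).as_matrix(); d=(pts(c)-g)@(Rz@B)
    ok=mask&(abs(d[...,0])<.12)&(abs(d[...,1])<.062)&np.isfinite(d[...,2])
    out={}
    q=d[ok&(abs(d[...,2]-zr)<.0035)]
    A=np.c_[q[:,:2],np.ones(len(q))]; k=np.linalg.lstsq(A,q[:,2],rcond=None)[0]; print('rim',len(q),'plane',k.round(4))
    print(' x ext',np.percentile(q[:,0],[.5,99.5]).round(4))
    for s in(-1,1):
        L=[(x,(q[abs(q[:,0]-x)<.005][:,1]*s).max()*s) for x in np.arange(-.07,.071,.01) if (q[abs(q[:,0]-x)<.005][:,1]*s>.045).sum()>1]
        if len(L)>5: L=np.array(L);k=np.polyfit(L[:,0],L[:,1],1);print(' edge',s,'y0 %.4f yaw %.2f'%(k[1],np.degrees(k[0])),len(L))
        L=[(y,(q[abs(q[:,1]-y)<.004][:,0]*s).max()*s) for y in np.arange(-.04,.041,.008) if (q[abs(q[:,1]-y)<.004][:,0]*s>.075).sum()>1]
        if len(L)>3: L=np.array(L);k=np.polyfit(L[:,0],L[:,1],1);print(' end',s,'x0 %.4f yaw %.2f'%(np.median(L[:,1]),-np.degrees(k[0])),len(L),L[:,1].round(3))
    fl=d[ok&(abs(abs(d[...,0])-.04)<.02)&(abs(d[...,1])<.025)&(d[...,2]<zr-.05)&(d[...,2]>zr-.075)]
    if len(fl)>50:
        A=np.c_[fl[:,:2],np.ones(len(fl))]; k=np.linalg.lstsq(A,fl[:,2],rcond=None)[0]; print(' floor',len(fl),k.round(4))
    return d,ok
E
python3 - <<'E'
from h import *
g=np.array([.6163,-.1031,.1171])
for f in('w1','t0'):
    c=ld(f); m=np.ones(c['z_map'].shape,bool)
    if f=='w1': m[int(325*.7):]=False
    print(f); d,ok=binfit(c,g,m)
    q=d[ok&(abs(d[...,0])<.025)&(abs(d[...,1])<.025)&(d[...,2]>0)&(d[...,2]<.01)]
    print(' div x',np.percentile(q[:,0],[1,50,99]).round(4),'z',np.percentile(q[:,2],[5,50,95]).round(4))
    if f=='w1':
      for y in(-.03,-.02,-.01): 
        s=d[ok&(abs(d[...,1]-y)<.003)&(abs(d[...,0])<.025)&(d[...,2]>.0)&(d[...,2]<.01)]; print(y,s[:,0].min().round(4),s[:,0].max().round(4),np.median(s[:,2]).round(4))
E
```

```text
w1
rim 2048 plane [ 0.0004 -0.0048  0.0455]
 x ext [-0.0985  0.0854]
 edge -1 y0 -0.0530 yaw 1.17 15
 end -1 x0 -0.0977 yaw 2.98 8 [-0.097 -0.097 -0.097 -0.097 -0.099 -0.099 -0.1   -0.098]
 end 1 x0 0.0854 yaw 1.77 8 [0.086 0.086 0.086 0.085 0.085 0.085 0.085 0.084]
 floor 4001 [-0.0011  0.0091 -0.0166]
 div x [-0.0106 -0.0059 -0.0013] z [0.0038 0.0061 0.0074]
-0.03 -0.0104 -0.0014 0.0056
-0.02 -0.0105 -0.0013 0.0058
-0.01 -0.0105 -0.0013 0.0058
t0
rim 401 plane [0.0029 0.0063 0.0464]
 x ext [-0.0953  0.0866]
 edge -1 y0 -0.0524 yaw 0.97 15
 end -1 x0 -0.0948 yaw 1.04 11 [-0.094 -0.094 -0.095 -0.094 -0.095 -0.094 -0.095 -0.095 -0.095 -0.095
 -0.096]
 edge 1 y0 0.0571 yaw 1.49 15
 end 1 x0 0.0859 yaw 1.11 11 [0.087 0.087 0.086 0.086 0.086 0.086 0.086 0.086 0.085 0.085 0.085]
 floor 687 [-0.0016  0.0125 -0.0158]
 div x [-0.0086 -0.0028  0.0012] z [0.0017 0.0066 0.0085]
```

```bash
cat >> h.py <<'E'
YAW=1.2; BW=R.from_euler('z',YAW,degrees=True).as_matrix()@B   # lower bin axes
G=np.array([.6163,-.1031,.1171])
UB0=G+B@np.array([-.0053,.0022,-.0195])   # upper bin origin at start (measured)
def RS(dyaw=-90): return R.from_euler('z',YAW,degrees=True)*rot(dyaw,25)
def ub(p): return UB0+BW@np.array(p)
E
python3 -c "
from h import *
row(ub([0,0,.09]),RS()); row(ub([0,0,.0062]),RS())"
```

```text
row [0.002, 0.0032, 0.0578] [0.2, -0.62, -1.02] rows 1.4
row [0.0011, 0.0029, 0.1416] [0.2, -0.62, -1.02] rows 3.4
```

```bash
python3 drive.py '[[0.002,0.0031,0.04,0.2,-0.6,-1],[0.0015,0.003,0.075,0.2,-0.6,-1],[0.0012,0.003,0.1,0.2,-0.6,-1],[0.0011,0.003,0.12,0.2,-0.6,-1],[0.0011,0.003,0.132,0.2,-0.6,-1],[0.0011,0.003,0.14,0.2,-0.6,-1],[0.0011,0.003,0.141,0.2,-0.6,-1],[0.0011,0.003,0.141,0.2,-0.6,-1]]' 0.05
python3 -c "
from h import *
row(ub([0,0,.0062]),RS())"
```

```text
time_s: 2.7
tcp_pos: [0.617, -0.0977, 0.104]
eef_rot: [-155.0, -0.0, -88.5]
contact_force: [-1.0, -0.2, 0.0]
gripper_width: 0.0501
gripper_force: 0.0
row [0.0032, 0.0005, 0.0011] [-0.04, 0.11, 0.29] rows 0.1
```

```bash
python3 drive.py '[[0.003,0.0005,0.001,0,0,0],[0.003,0.0005,0.001,0,0,0]]' 0.05; python3 drive.py '[[0,0,0,0,0,0],[0,0,0,0,0,0],[0,0,0,0,0,0],[0,0,0,0,0,0],[0,0,0,0,0,0],[0,0,0,0,0,0]]' 0 40
python3 -c "
from h import *
s=r.get_state();print((s['tcp_pos']-UB0)@BW,s['contact_force'],s['moment']); row(ub([0,0,.0062]),RS())"
```

```text
time_s: 2.87
tcp_pos: [0.6176, -0.1017, 0.1041]
eef_rot: [-154.8, 0.0, -88.6]
contact_force: [0.0, -0.1, -0.3]
gripper_width: 0.0503
gripper_force: 0.0
time_s: 3.37
tcp_pos: [0.6173, -0.1024, 0.103]
eef_rot: [-154.9, -0.0, -88.6]
contact_force: [0.4, -0.3, -0.4]
gripper_width: 0.0156
gripper_force: 0.0
[ 0.00018878 -0.00147951  0.00632461] [ 0.3851895  -0.30181214 -0.42670741] [0.08779341 1.38748299 0.04149521]
row [-0.0015, 0.0002, 0.0001] [-0.09, 0.06, 0.14] rows 0.0
```

```bash
python3 drive.py '[[0,0,0,0,0,0],[0,0,0,0,0,0],[0,0,0,0,0,0]]'
python3 -c "
from h import *
s=r.get_state();print((s['tcp_pos']-UB0)@BW,s['contact_force'],s['moment'],s['joints'])"
```

```text
time_s: 3.62
tcp_pos: [0.6173, -0.1024, 0.103]
eef_rot: [-154.9, -0.0, -88.6]
contact_force: [-1.0, 0.1, -0.1]
gripper_width: 0.0099
gripper_force: 40.0
[ 0.0001994  -0.00144054  0.00628446] [-1.02816692  0.0560381  -0.09866958] [ 0.01683592  1.44269308 -0.08354851] [  9.6220797   11.07435384 -43.99344495  19.25875571 -10.65966369
 -26.44169427]
```

```bash
python3 drive.py '[[0,0,-0.005,0,0,0],[0,0,-0.012,0,0,0],[0,0,-0.02,0,0,0],[0,0,-0.03,0,0,0],[0,0,-0.045,0,0,0],[0,0,-0.06,0,0,0],[0,0,-0.08,0,0,0],[0,0,-0.1,0,0,0],[0,0,-0.12,0,0,0],[0,0,-0.13,0,0,0],[0,0,-0.13,0,0,0]]'
python3 - <<'E'
from h import *
s=r.get_state();print(s['contact_force'],s['moment'],s['joints'])
c=cap('side','s1'); cv2.imwrite('pics/s1v.png',cv2.resize(c['frame'][100:310,210:490,::-1],(800,600),interpolation=2))
row([.5,.24,.2],rot(-175,0))
E
```

```text
time_s: 4.53
tcp_pos: [0.5623, -0.1032, 0.2242]
eef_rot: [-154.6, 0.1, -88.6]
contact_force: [-0.1, 0.3, -2.6]
gripper_width: 0.0098
gripper_force: 40.0
[-0.05389463  0.33604168 -2.58587864] [0.04962593 1.72824658 0.07990192] [ 12.17259017  -3.11957979 -36.90198795   8.68760474 -31.53115777
 -17.20523383]
row [-0.3446, 0.0585, -0.0022] [-20.21, 19.08, 84.85] rows 12.5
```

View pics/s1v.png

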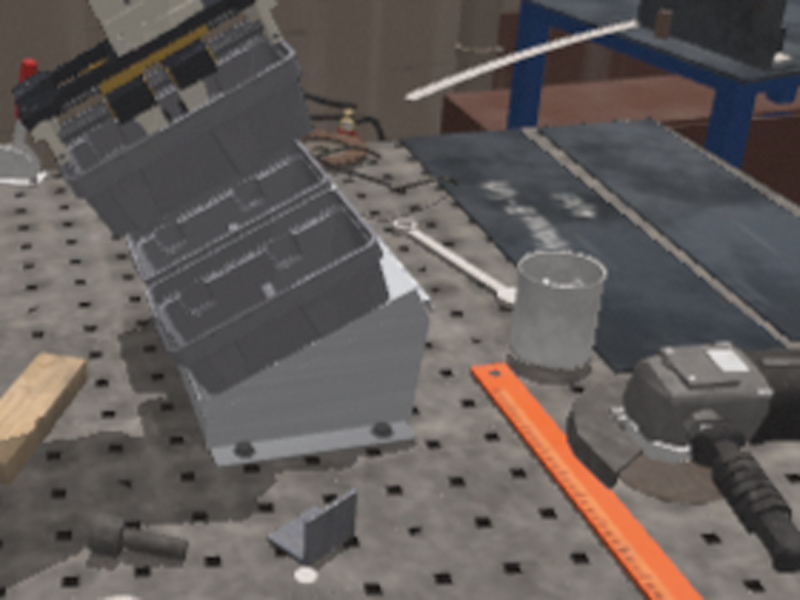

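The bin lifted out cleanly: it is in the gripper at the upper left of the crop, and both remaining bins are still seated in their bays.

```bash
python3 -c "
from h import *
row([.5,.24,.26],rot(-165,0)); row([.5,.22,.26],rot(-165,0))"
```

```text
row [-0.3447, 0.0329, -0.0565] [-21.35, 16.88, 75.05] rows 11.1
row [-0.3247, 0.0333, -0.0567] [-21.35, 16.88, 75.05] rows 11.1
```

```bash
python3 drive.py '[[-0.03,0.003,-0.04,-2,1.5,6],[-0.345,0.033,-0.0565,-21.35,16.9,75],[-0.345,0.033,-0.0565,-21.35,16.9,75],[-0.345,0.033,-0.0565,-21.35,16.9,75],[-0.345,0.033,-0.0565,-21.35,16.9,75],[-0.345,0.033,-0.0565,-21.35,16.9,75],[-0.345,0.033,-0.0565,-21.35,16.9,75],[-0.345,0.033,-0.0565,-21.35,16.9,75],[-0.345,0.033,-0.0565,-21.35,16.9,75],[-0.345,0.033,-0.0565,-21.35,16.9,75],[-0.345,0.033,-0.0565,-21.35,16.9,75],[-0.345,0.033,-0.0565,-21.35,16.9,75]]'
python3 -c "
from h import *
s=r.get_state();print(s['joints']); row([.5,.24,.012],rot(-165,0))"
```

```text
time_s: 5.58
tcp_pos: [0.4995, 0.2427, 0.2561]
eef_rot: [-179.6, -0.1, -163.5]
contact_force: [-0.2, -0.4, -2.4]
gripper_width: 0.0095
gripper_force: 40.0
[  46.35329318    8.32262069  -12.00580577    0.34485775  -69.94797177
 -119.93594536]
row [-0.0, -0.0009, 0.2441] [-0.42, -0.07, 1.54] rows 5.9
```

```bash
python3 drive.py '[[0,0,0.04,0,0,1.5],[0,0,0.08,0,0,1.5],[0,0,0.12,0,0,1.5],[0,0,0.16,0,0,1.5],[0,0,0.195,0,0,1.5],[0,0,0.22,0,0,1.5],[0,0,0.234,0,0,1.5],[0,0,0.242,0,0,1.5],[0,0,0.242,0,0,1.5],[0,0,0.242,0,0,1.5]]'
python3 -c "
from h import *
s=r.get_state();print(s['contact_force'])"
```

```text
time_s: 6.42
tcp_pos: [0.5014, 0.2383, 0.0157]
eef_rot: [-179.5, 0.1, -164.8]
contact_force: [0.4, 0.5, -3.1]
gripper_width: 0.0095
gripper_force: 40.0
[ 0.40616514  0.48405269 -3.06655843]
```

```bash
python3 drive.py '[[0,0,0.003,0,0,0],[0,0,0.006,0,0,0],[0,0,0.0085,0,0,0],[0,0,0.0085,0,0,0]]'
```

```text
time_s: 6.75
tcp_pos: [0.5013, 0.2382, 0.0075]
eef_rot: [-179.5, 0.2, -164.9]
contact_force: [0.4, 1.0, -2.1]
gripper_width: 0.0096
gripper_force: 40.0
```

```bash
python3 drive.py '[[0,0,0.0008,0,0,0],[0,0,0.0016,0,0,0],[0,0,0.0016,0,0,0]]';python3 drive.py '[[0,0,0,0,0,0],[0,0,0,0,0,0],[0,0,0,0,0,0],[0,0,-0.0005,0,0,0],[0,0,-0.001,0,0,0]]' 0.04 ; python3 drive.py '[[0,0,-0.02,0,0,0],[0,0,-0.05,0,0,0],[0,0,-0.09,0,0,0],[0,0,-0.13,0,0,0],[0,0,-0.17,0,0,0],[0,0,-0.17,0,0,0]]' 0.05
python3 - <<'E'
from h import *
c=cap('wrist','w2'); c=cap('top','t2')
cv2.imwrite('pics/t2v.png',cv2.resize(c['frame'][120:270,120:400,::-1],(800,428),interpolation=2))
row([.475,-.264,.2],rot(-23))
E
```

```text
time_s: 7.0
tcp_pos: [0.5016, 0.2382, 0.0065]
eef_rot: [-179.5, 0.2, -164.8]
contact_force: [-2.6, -1.8, 4.9]
gripper_width: 0.0099
gripper_force: 40.0
time_s: 7.42
tcp_pos: [0.5014, 0.2381, 0.0067]
eef_rot: [-179.5, 0.2, -164.8]
contact_force: [-0.4, -0.1, -0.5]
gripper_width: 0.0367
gripper_force: 0.0
time_s: 7.92
tcp_pos: [0.5042, 0.2418, 0.1855]
eef_rot: [-179.8, 0.8, -164.8]
contact_force: [1.2, 1.3, 1.3]
gripper_width: 0.05
gripper_force: 0.0
row [0.157, -0.4799, -0.0192] [-0.62, -0.27, -141.84] rows 19.8
```

View pics/t2v.png

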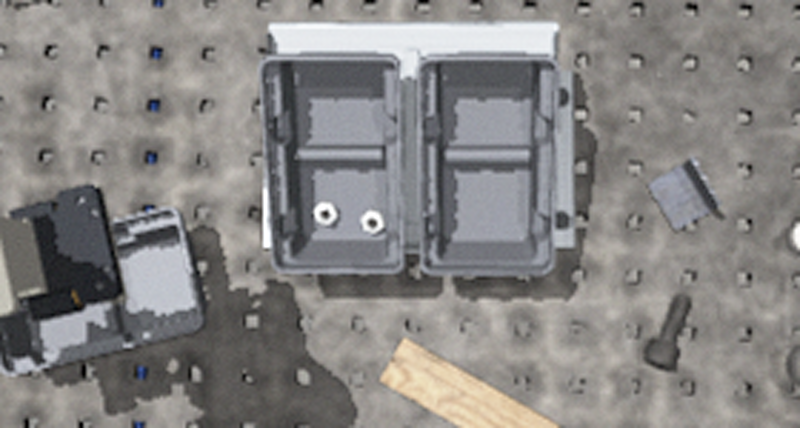

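The set-aside bin stands at the lower left, and the lower bin and the nut bin are undisturbed. The pin is at crop (668,335), with the cleat at (685,195).

Run:
```python
from h import *
c=ld('t2'); g=ub([0,0,-.028]); m=np.ones(c['z_map'].shape,bool)
d,ok=binfit(c,g,m,zr=.066,yaw=1.2)
row([.429,-.244,.19],rot(-23))
```

```text
rim 390 plane [0.0019 0.0034 0.0663]
 x ext [-0.0907  0.0905]
 edge -1 y0 -0.0541 yaw -0.16 15
 end -1 x0 -0.0903 yaw 0.38 11 [-0.09  -0.09  -0.09  -0.091 -0.089 -0.09  -0.09  -0.09  -0.091 -0.091
 -0.09 ]
 edge 1 y0 0.0554 yaw -0.49 15
 end 1 x0 0.0904 yaw -0.02 11 [0.09  0.09  0.09  0.091 0.09  0.091 0.09  0.09  0.09  0.09  0.09 ]
 floor 650 [ 0.0013 -0.0045  0.0035]
row [0.1962, -0.4485, -0.0096] [-0.62, -0.27, -141.84] rows 19.8
```

```bash
python3 drive.py '[[0.098,-0.224,-0.02,-0.3,-0.1,-71],[0.098,-0.224,-0.02,-0.3,-0.1,-71],[0.098,-0.224,-0.02,-0.3,-0.1,-71],[0.098,-0.224,-0.02,-0.3,-0.1,-71],[0.098,-0.224,-0.02,-0.3,-0.1,-71],[0.098,-0.224,-0.02,-0.3,-0.1,-71],[0.098,-0.224,-0.02,-0.3,-0.1,-71],[0.098,-0.224,-0.02,-0.3,-0.1,-71],[0.098,-0.224,-0.02,-0.3,-0.1,-71],[0.098,-0.224,-0.02,-0.3,-0.1,-71]]'
python3 -c "
from h import *
row([.429,-.244,.19],rot(-23))"
```

```text
time_s: 8.85
tcp_pos: [0.4635, -0.0031, 0.197]
eef_rot: [180.0, -0.2, -94.8]
contact_force: [-0.3, -0.4, 0.3]
gripper_width: 0.0499
gripper_force: 0.0
row [0.2429, 0.0142, 0.008] [0.14, -0.19, -71.79] rows 10.0
```

```bash
python3 drive.py '[[0.243,0.0142,0.008,0.14,-0.2,-71.8],[0.243,0.0142,0.008,0.14,-0.2,-71.8],[0.243,0.0142,0.008,0.14,-0.2,-71.8],[0.243,0.0142,0.008,0.14,-0.2,-71.8],[0.243,0.0142,0.008,0.14,-0.2,-71.8],[0.243,0.0142,0.008,0.14,-0.2,-71.8],[0.243,0.0142,0.008,0.14,-0.2,-71.8],[0.243,0.0142,0.008,0.14,-0.2,-71.8],[0.243,0.0142,0.008,0.14,-0.2,-71.8],[0.243,0.0142,0.008,0.14,-0.2,-71.8],[0.243,0.0142,0.008,0.14,-0.2,-71.8],[0.243,0.0142,0.008,0.14,-0.2,-71.8]]'
python3 - <<'E'
from h import *
c=cap('wrist','w3'); print(r.get_state()['joints'])
cv2.imwrite('pics/w3v.png',cv2.resize(c['frame'][:,:,::-1],(800,600),interpolation=2))
P=pts(c)
q=P[(P[...,2]>.004)&(P[...,2]<.05)&(np.hypot(P[...,0]-.475,P[...,1]+.264)<.055)]
xy=q[:,:2]; mu=xy.mean(0); w,V=np.linalg.eigh(np.cov((xy-mu).T)); a=V[:,1]; n=np.array([-a[1],a[0]]); t=(xy-mu)@a
print(len(q),mu,a,t.min(),t.max())
for x in np.arange(-.04,.041,.006):
    s=q[abs(t-x)<.003]; 
    if len(s): o=(s[:,:2]-mu)@n; print(round(x,3),o.min().round(4),o.max().round(4),np.percentile(s[:,2],95).round(4))
E
```

```text
time_s: 9.85
tcp_pos: [0.4279, -0.2431, 0.1896]
eef_rot: [-179.9, 0.1, -23.0]
contact_force: [-0.4, 0.0, -0.1]
gripper_width: 0.0499
gripper_force: 0.0
[ -6.71848098   4.88958102 -24.8712634   -0.09200917 -60.24980706
  73.40647913]
1245 [ 0.47638014 -0.26798488] [-0.93294994  0.36000613] -0.03810966754967704 0.02935373188258552
-0.04 -0.0059 0.0064 0.0137
-0.034 -0.0071 0.0074 0.0154
-0.028 -0.0073 0.0073 0.0163
-0.022 -0.0075 0.0071 0.0169
-0.016 -0.0076 0.0069 0.0182
-0.01 -0.0069 0.0079 0.0183
-0.004 -0.0071 0.0077 0.019
0.002 -0.0072 0.0075 0.0196
0.008 -0.0138 0.0134 0.0269
0.014 -0.014 0.0145 0.0277
0.02 -0.0142 0.0145 0.0282
0.026 -0.0143 0.0143 0.0283
0.032 0.0076 0.0108 0.0226
```

View pics/w3v.png

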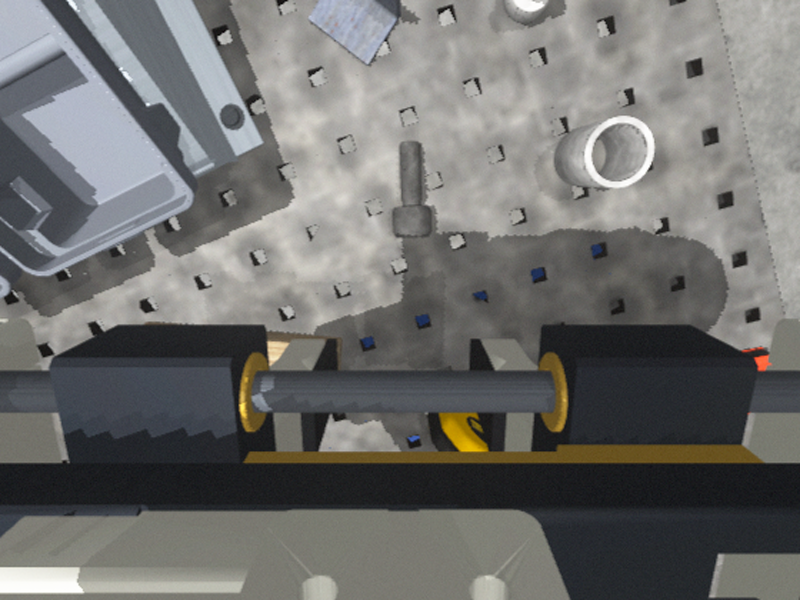

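The pin lies at wrist pixels head (412,220) to shank tip (410,143). The tube (620,150) is to its right and the cleat (355,20) is beyond it.

Run:
```python
from h import *
P=pts(ld('w3')); Rp=rot(-21.1); c=np.array([.4862,-.2718,0])
d=(P-c)@Rp.as_matrix()   # tool axes about grip, z down
m=(abs(d[...,0])<.05)&(abs(d[...,1])<.11)&(P[...,2]>.03); print('under body:',m.sum(), 'max z',P[...,2][m].max() if m.any() else 0, d[m].min(0) if m.any() else '', d[m].max(0) if m.any() else '')
m=(abs(d[...,0])<.015)&(abs(d[...,1])<.05)&(abs(d[...,1])>.012)&(P[...,2]>.006);print('finger zone',m.sum())
row(c+[0,0,.06],Rp); row(c+[0,0,.0025],Rp)
```

```text
under body: 80963 max z 0.3076226341288625 [-0.0499995  -0.09187908 -0.30762263] [ 0.0238863   0.10999274 -0.03004604]
finger zone 0
row [0.0649, 0.0035, 0.1297] [-0.07, 0.03, -2.26] rows 3.5
row [0.0649, 0.0036, 0.1872] [-0.07, 0.03, -2.26] rows 4.8
```

```bash
python3 drive.py '[[0.0649,0.0035,0.01,0,0,-2.2],[0.0649,0.0035,0.02,0,0,-2.2],[0.0649,0.0035,0.06,0,0,-2.2],[0.0649,0.0035,0.1,0,0,-2.2],[0.0649,0.0035,0.135,0,0,-2.2],[0.0649,0.0035,0.16,0,0,-2.2],[0.0649,0.0035,0.175,0,0,-2.2],[0.0649,0.0036,0.183,0,0,-2.2],[0.0649,0.0036,0.186,0,0,-2.2],[0.0649,0.0036,0.186,0,0,-2.2],[0.0649,0.0036,0.186,0,0,-2.2]]' 0.045
python3 -c "
from h import *
row([.4862,-.2718,.0025],rot(-21.1))"
```

```text
time_s: 10.82
tcp_pos: [0.4881, -0.272, 0.006]
eef_rot: [-179.9, -0.2, -21.1]
contact_force: [0.8, -0.1, 0.1]
gripper_width: 0.0451
gripper_force: 0.0
row [-0.0018, 0.0005, 0.0035] [-0.1, -0.18, -0.02] rows 0.1
```

```bash
python3 drive.py '[[-0.0018,0.0005,0.003,0,0,0],[-0.0018,0.0005,0.003,0,0,0]]'; python3 drive.py '[[0,0,0,0,0,0],[0,0,0,0,0,0],[0,0,0,0,0,0],[0,0,0,0,0,0],[0,0,0,0,0,0],[0,0,0,0,0,0],[0,0,0,0,0,0]]' 0 40; python3 drive.py '[[0,0,-0.01,0,0,0],[0,0,-0.03,0,0,0],[0,0,-0.06,0,0,0],[0,0,-0.1,0,0,0],[0,0,-0.14,0,0,0],[0,0,-0.18,0,0,0],[0,0,-0.22,0,0,0],[0,0,-0.22,0,0,0]]'
python3 - <<'E'
from h import *
s=r.get_state(); print(s['joints'])
for yw in(-45,-135,135): 
    print(yw); row(ub([-.043,0,.1]),RS(yw))
E
```

```text
time_s: 10.98
tcp_pos: [0.4857, -0.2717, 0.0029]
eef_rot: [-179.9, -0.2, -21.1]
contact_force: [-0.2, -0.1, 0.3]
gripper_width: 0.045
gripper_force: 0.0
time_s: 11.57
tcp_pos: [0.4856, -0.2718, 0.0022]
eef_rot: [-179.9, -0.1, -21.1]
contact_force: [-0.1, -0.9, 0.5]
gripper_width: 0.014
gripper_force: 40.0
time_s: 12.23
tcp_pos: [0.4885, -0.2736, 0.2318]
eef_rot: [-179.9, -0.9, -21.0]
contact_force: [1.6, -0.1, 0.1]
gripper_width: 0.0138
gripper_force: 40.0
[ -9.14789822   8.99661917 -14.31805425   0.10206429 -65.79956345
  78.106591  ]
-45
row [-0.0155, -0.1774, 0.0622] [13.66, 20.11, 22.51] rows 4.6
-135
row [-0.0155, -0.1774, 0.0622] [27.97, 5.34, 110.93] rows 16.0
135
row [-0.0155, -0.1774, 0.0622] [-27.81, 18.89, -154.03] rows 22.0
```

Run:
```python
from h import *
s=r.get_state(); c=cap('side','s2'); u,v=proj(c,s['tcp_pos']).astype(int); print(u,v)
y0,x0=max(v-60,0),max(u-80,0)
cv2.imwrite('pics/s2v.png',cv2.resize(c['frame'][y0:y0+120,x0:x0+160,::-1],(800,600),interpolation=2))
P=pts(c); q=P[(np.hypot(P[...,0]-.476,P[...,1]+.268)<.04)&(P[...,2]>.006)&(P[...,2]<.05)]; print('left on table',len(q))
# pin points in tool frame
Rt=R.from_euler('xyz',s['eef_rot'],degrees=True).as_matrix(); d=(P-s['tcp_pos'])@Rt
m=(abs(d[...,1])<.02)&(abs(d[...,0])<.06)&(d[...,2]>-.04)&(d[...,2]<.06); q=d[m]
for x in np.arange(-.05,.05,.008):
    w=q[abs(q[:,0]-x)<.004]
    if len(w): print(round(x,3),len(w),'y',w[:,1].min().round(3),w[:,1].max().round(3),'z',w[:,2].min().round(4),w[:,2].max().round(4))
```

```text
256 189
left on table 0
-0.042 1 y 0.01 0.01 z -0.006 -0.006
-0.034 58 y -0.0 0.016 z -0.0246 -0.0002
-0.026 73 y 0.002 0.015 z -0.024 0.0024
-0.018 69 y -0.001 0.016 z -0.0239 0.0039
-0.002 2 y 0.019 0.02 z 0.0009 0.0011
0.006 16 y -0.012 0.02 z -0.0205 -0.0105
0.014 75 y -0.02 0.02 z -0.0325 0.0003
0.022 43 y -0.003 0.008 z -0.0125 0.0015
0.03 26 y -0.003 0.007 z -0.0116 0.0016
```

View pics/s2v.png

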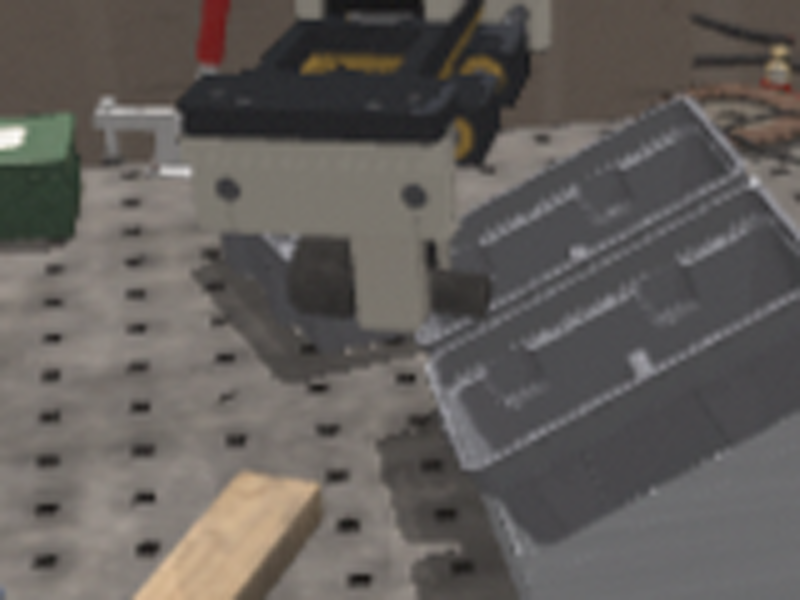

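The side crop shows the pin held level in the fingers, with its head at (325,275) and shank end at (465,293). Nothing is left on the worktop there.

```bash
cat >> h.py <<'E'
def lb(p): return ub(np.array(p)+[0,.0006,-.028])
E
python3 -c "
from h import *
row(lb([-.0365,-.0065,.12]),RS(-45)); row(lb([-.0365,-.0065,.010]),RS(-45))"
```

```text
row [-0.0031, -0.175, 0.0631] [13.66, 20.35, 22.43] rows 4.6
row [0.0388, -0.1924, 0.1633] [13.66, 20.35, 22.43] rows 6.1
```

```bash
python3 drive.py '[[-0.001,-0.04,0.005,3,4.5,5],[-0.002,-0.08,0.01,6,9,10],[-0.003,-0.12,0.025,9,13.5,15],[-0.0031,-0.15,0.045,12,18,20],[-0.0031,-0.175,0.063,13.66,20.35,22.4],[-0.0031,-0.175,0.063,13.66,20.35,22.4],[-0.0031,-0.175,0.063,13.66,20.35,22.4],[-0.0031,-0.175,0.063,13.66,20.35,22.4]]'
python3 -c "
from h import *
row(lb([-.0365,-.0065,.010]),RS(-45))"
```

```text
time_s: 12.95
tcp_pos: [0.5436, -0.1071, 0.1582]
eef_rot: [-162.2, -16.9, -46.3]
contact_force: [-0.7, 0.0, -1.2]
gripper_width: 0.0139
gripper_force: 40.0
row [0.0068, -0.0046, 0.1055] [0.4, 0.59, 0.08] rows 2.5
```

```bash
python3 drive.py '[[0.004,-0.003,0.01,0.4,0.6,0],[0.0068,-0.0046,0.02,0.4,0.6,0],[0.0068,-0.0046,0.03,0.4,0.6,0],[0.0068,-0.0046,0.03,0.4,0.6,0]]'
python3 -c "
from h import *
row(lb([-.0365,-.0065,.010]),RS(-45))"
```

```text
time_s: 13.28
tcp_pos: [0.5652, -0.1095, 0.1338]
eef_rot: [-161.8, -17.4, -46.7]
contact_force: [-0.3, -0.3, -1.5]
gripper_width: 0.014
gripper_force: 40.0
row [-0.0029, 0.0005, 0.0743] [0.04, -0.07, -0.09] rows 1.8
```

```bash
python3 drive.py '[[-0.0029,0.0005,0.015,0,0,0],[-0.0029,0.0005,0.03,0,0,0],[-0.0029,0.0005,0.042,0,0,0],[-0.0029,0.0005,0.052,0,0,0],[-0.0029,0.0005,0.06,0,0,0],[-0.0029,0.0005,0.066,0,0,0],[-0.0029,0.0005,0.071,0,0,0],[-0.0029,0.0005,0.0735,0,0,0],[-0.0029,0.0005,0.0735,0,0,0]]'
python3 -c "
from h import *
s=r.get_state();print(s['contact_force'],s['moment'],s['joints']);row(lb([-.0365,-.0065,.010]),RS(-45))"
```

```text
time_s: 14.03
tcp_pos: [0.5962, -0.1106, 0.0733]
eef_rot: [-161.6, -16.6, -46.4]
contact_force: [0.7, -0.3, -1.9]
gripper_width: 0.0142
gripper_force: 40.0
[ 0.6688888  -0.34213506 -1.8723531 ] [-0.10190301  1.58644695  0.0441561 ] [  6.54285001  12.27972937 -50.45243384  28.89527413  -3.10730004
  11.1978814 ]
row [-0.0057, 0.0011, 0.0064] [-0.21, 0.81, -0.09] rows 0.2
```

```bash
python3 -c "
from h import *
Q=R.from_euler('z',YAW,degrees=True)*rot(-45,20)
row(lb([-.0365,-.0065,.0125]),Q)"
```

```text
row [-0.0057, 0.0011, 0.0039] [-3.75, -2.73, -0.05] rows 0.6
```

```bash
python3 drive.py '[[-0.002,0.0004,0,-2,-1.4,0],[-0.005,0.001,0.001,-3.75,-2.7,0],[-0.0057,0.0011,0.003,-3.75,-2.7,0],[-0.0057,0.0011,0.0039,-3.75,-2.7,0],[-0.0057,0.0011,0.0039,-3.75,-2.7,0]]'
python3 -c "
from h import *
Q=R.from_euler('z',YAW,degrees=True)*rot(-45,20)
s=r.get_state();print(s['contact_force'],s['joints']);row(lb([-.0365,-.0065,.0125]),Q)"
```

```text
time_s: 14.45
tcp_pos: [0.5927, -0.1069, 0.0678]
eef_rot: [-165.5, -14.1, -45.6]
contact_force: [-0.4, 0.7, -1.4]
gripper_width: 0.014
gripper_force: 40.0
[-0.41464997  0.65629756 -1.42502402] [  9.92703856  13.73267003 -41.83430279  11.7105464  -14.84951153
  25.47969721]
row [0.0007, -0.0, 0.0003] [-0.07, -0.06, 0.01] rows 0.0
```

```bash
python3 drive.py '[[0,0,0,0,0,0],[0,0,0,0,0,0],[0,0,0,0,0,0]]' 0.022; python3 drive.py '[[0,0,-0.01,0,0,0],[0,0,-0.025,0,0,0],[0,0,-0.05,0,0,0],[0,0,-0.08,0,0,0],[0,0,-0.12,0,0,0],[0,0,-0.15,0,0,0],[0,0,-0.15,0,0,0]]'
python3 - <<'E'
from h import *
s=r.get_state();print(s['joints']); c=cap('top','t3')
c2=cap('wrist','w4')
im=np.vstack([cv2.resize(c['frame'][120:220,210:340],(520,400))[:300],cv2.resize(c2['frame'],(520,300))]) 
cv2.imwrite('pics/p4.png',im[:,:,::-1])
row([.45,.1,.27],rot(-60)); row([.50,.24,.27],rot(15))
E
```

```text
time_s: 14.7
tcp_pos: [0.5923, -0.1071, 0.0679]
eef_rot: [-165.5, -14.0, -45.6]
contact_force: [-0.1, 1.2, 0.0]
gripper_width: 0.0213
gripper_force: 0.1
time_s: 15.28
tcp_pos: [0.543, -0.108, 0.2161]
eef_rot: [-165.0, -14.4, -45.7]
contact_force: [0.4, -0.9, -0.8]
gripper_width: 0.0221
gripper_force: 0.0
[ 11.52981154  -2.26530672 -34.41187999   5.8619288  -37.63065897
  30.68018964]
row [-0.1919, -0.1048, -0.0856] [-16.33, -12.18, 16.0] rows 5.6
row [-0.2551, -0.2381, -0.0671] [-5.77, -20.42, -58.19] rows 8.7
```

View pics/p4.png

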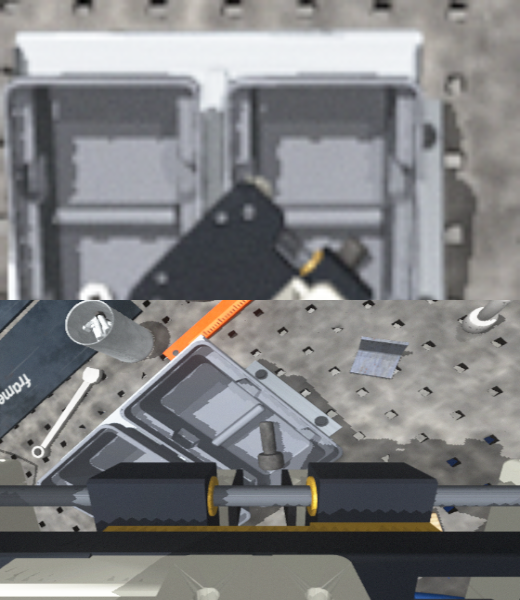

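The wrist view (lower half) shows the pin lying flat in the lower bin's front compartment, from (267,425) to (270,460). It is let go, and the bins are unmoved.

Run:
```python
from h import *
c=ld('t3'); P=pts(c)
q=P[(np.hypot(P[...,0]-.502,P[...,1]-.238)<.14)&(abs(P[...,2]-.066)<.005)]
print(len(q)); box=cv2.minAreaRect((q[:,:2]*1000).astype(np.float32)); print(box, np.median(q[:,2]))
d=(P-[.5034,.2386,0])@R.from_euler('z',-75,degrees=True).as_matrix()
m=(abs(d[...,0])<.02)&(abs(d[...,1])<.03)&(abs(d[...,2]-.026)<.004); q=d[m]; print('div x',np.percentile(q[:,0],[2,50,98]),np.polyfit(q[:,1],q[:,0],1), np.median(q[:,2]))
m=(abs(d[...,0])<.1)&(abs(d[...,1])<.065)&(abs(d[...,2]-.066)<.005); q=d[m]
for lo,hi in((-.07,-.02),(.02,.07)):
    s=q[(q[:,0]>lo)&(q[:,0]<hi)]; print('y edges',np.percentile(s[:,1],[1,99]).round(4))
s=q[abs(q[:,1])<.04]; print('x ends',s[:,0].min(),s[:,0].max())
# pin & lower bin check
D=(P-lb([0,0,0]))@BW; m=(abs(D[...,0]+.043)<.033)&(abs(D[...,1])<.033)&(D[...,2]<.05); q=D[m]; print('compart z',np.percentile(q[:,2],[5,50,95,100]).round(4))
row([.45,.1,.27],rot(-40)); row([.5024,.2384,.15],rot(15))
```

```text
372
((501.013427734375, 241.04537963867188), (111.73318481445312, 184.74685668945312), 15.148968696594238) 0.06591380217656989
div x [-0.00617612 -0.00150512  0.00262737] [-0.00785765 -0.00158272] 0.02602018907804332
y edges [-0.0575  0.0538]
y edges [-0.0574  0.0539]
x ends -0.09533885923608339 0.08938752310945951
compart z [0.0003 0.004  0.0199 0.0222]
row [-0.1919, -0.1048, -0.0856] [-13.92, -14.78, -3.79] rows 5.6
row [-0.2817, -0.209, 0.0462] [-5.77, -20.42, -58.19] rows 8.7
```

```bash
python3 drive.py '[[-0.0315,-0.0234,-0.02,-0.65,-2.3,-6.5],[-0.28,-0.208,0.046,-5.8,-20.4,-58],[-0.28,-0.208,0.046,-5.8,-20.4,-58],[-0.28,-0.208,0.046,-5.8,-20.4,-58],[-0.28,-0.208,0.046,-5.8,-20.4,-58],[-0.28,-0.208,0.046,-5.8,-20.4,-58],[-0.28,-0.208,0.046,-5.8,-20.4,-58],[-0.28,-0.208,0.046,-5.8,-20.4,-58],[-0.2817,-0.209,0.0462,-5.8,-20.4,-58.2],[-0.2817,-0.209,0.0462,-5.8,-20.4,-58.2],[-0.2817,-0.209,0.0462,-5.8,-20.4,-58.2]]' 0.05
python3 - <<'E'
from h import *
print(r.get_state()['joints'])
row([.5024,.2384,.0068],rot(15))
c=cap('wrist','w5'); P=pts(c)
d=(P-[.5034,.2386,0])@R.from_euler('z',-75,degrees=True).as_matrix()
v=np.indices(d.shape[:2])[0]<227
m=v&(abs(d[...,0])<.02)&(abs(d[...,1])<.035)&(abs(d[...,2]-.026)<.004); q=d[m]; print('div x',np.percentile(q[:,0],[2,50,98]).round(4),np.polyfit(q[:,1],q[:,0],1).round(4) )
m=v&(abs(d[...,0])<.1)&(abs(d[...,1])<.065)&(abs(d[...,2]-.066)<.005); q=d[m]
for lo,hi in((-.07,-.02),(.02,.07)):
    s=q[(q[:,0]>lo)&(q[:,0]<hi)]; print('y edges',np.percentile(s[:,1],[1,99]).round(4),len(s))
E
```

```text
time_s: 16.3
tcp_pos: [0.501, 0.2394, 0.145]
eef_rot: [179.9, 0.5, 15.1]
contact_force: [-0.5, -0.9, 0.2]
gripper_width: 0.05
gripper_force: 0.0
[ 45.65451938  13.57747364 -20.55624014  -0.14941595 -56.36392498
  59.54918712]
row [0.0023, 0.001, 0.1382] [0.15, 0.49, 0.12] rows 3.3
div x [-0.0074 -0.0028  0.0018] [-0.0123 -0.0025]
y edges [0.0501 0.0531] 334
y edges [0.051  0.0534] 268
```

```bash
python3 drive.py '[[0.0016,-0.0002,0.03,0,0.5,0],[0.0016,-0.0002,0.065,0,0.5,0],[0.0016,-0.0002,0.095,0,0.5,0],[0.0016,-0.0002,0.118,0,0.5,0],[0.0016,-0.0002,0.132,0,0.5,0],[0.0016,-0.0002,0.1375,0,0.5,0],[0.0016,-0.0002,0.1375,0,0.5,0],[0.0016,-0.0002,0.1375,0,0.5,0]]'
python3 -c "
from h import *
row([.502,.2395,.0068],rot(15.3))"
```

```text
time_s: 17.02
tcp_pos: [0.5029, 0.2384, 0.0111]
eef_rot: [-180.0, -0.3, 15.0]
contact_force: [-0.3, 0.4, 0.4]
gripper_width: 0.0501
gripper_force: 0.0
row [-0.0006, -0.0013, 0.0043] [-0.0, -0.27, -0.34] rows 0.1
```

```bash
python3 drive.py '[[-0.0006,-0.001,0.0035,0,0,-0.3],[-0.0006,-0.001,0.0035,0,0,-0.3],[-0.0006,-0.001,0.0035,0,0,-0.3]]'; python3 drive.py '[[0,0,0,0,0,0],[0,0,0,0,0,0],[0,0,0,0,0,0],[0,0,0,0,0,0],[0,0,0,0,0,0],[0,0,0,0,0,0],[0,0,0,0,0,0],[0,0,0,0,0,0],[0,0,0,0,0,0]]' 0 40;  python3 drive.py '[[0,0,-0.005,0,0,0],[0,0,-0.02,0,0,0],[0,0,-0.05,0,0,0],[0,0,-0.09,0,0,0],[0,0,-0.13,0,0,0],[0,0,-0.17,0,0,0],[0,0,-0.21,0,0,0],[0,0,-0.24,0,0,0],[0,0,-0.24,0,0,0]]'
python3 -c "
from h import *
row(lb([0,0,.05+.0062+.11]),RS()); s=r.get_state(); print(s['joints'],lb([0,0,.05+.0062+.11]))"
```

```text
time_s: 17.27
tcp_pos: [0.502, 0.2401, 0.0078]
eef_rot: [-180.0, -0.3, 15.3]
contact_force: [-0.4, 0.5, 0.2]
gripper_width: 0.0499
gripper_force: 0.0
time_s: 18.02
tcp_pos: [0.5017, 0.2396, 0.007]
eef_rot: [180.0, -0.2, 15.3]
contact_force: [0.9, -0.5, 0.6]
gripper_width: 0.0096
gripper_force: 40.0
time_s: 18.77
tcp_pos: [0.5033, 0.2411, 0.2547]
eef_rot: [-179.8, -0.8, 15.4]
contact_force: [2.0, 0.8, -2.0]
gripper_width: 0.0098
gripper_force: 40.0
row [-0.0352, 0.3459, 0.0304] [16.74, 22.28, 102.32] rows 14.8
[ 45.86738299   7.97441947 -12.56877802   0.25245157 -68.61254101
  59.40499558] [ 0.56133202 -0.10152329  0.22243886]
```

```bash
python3 drive.py '[[-0.0352,0.34,-0.01,16.7,22.3,102.3],[-0.0352,0.34,-0.01,16.7,22.3,102.3],[-0.0352,0.34,-0.01,16.7,22.3,102.3],[-0.0352,0.34,-0.01,16.7,22.3,102.3],[-0.0352,0.34,-0.01,16.7,22.3,102.3],[-0.0352,0.34,-0.01,16.7,22.3,102.3],[-0.0352,0.34,-0.01,16.7,22.3,102.3],[-0.0352,0.34,-0.01,16.7,22.3,102.3],[-0.0352,0.34,-0.01,16.7,22.3,102.3],[-0.0352,0.34,-0.01,16.7,22.3,102.3],[-0.0352,0.34,-0.01,16.7,22.3,102.3],[-0.0352,0.34,-0.01,16.7,22.3,102.3]]'
python3 -c "
from h import *
row(lb([0,0,.05+.0062+.11]),RS()); s=r.get_state(); print(s['joints'])"
```

```text
time_s: 19.77
tcp_pos: [0.5557, -0.0986, 0.2561]
eef_rot: [-159.5, -3.8, -69.8]
contact_force: [-0.2, -0.0, -2.2]
gripper_width: 0.0096
gripper_force: 40.0
row [0.0024, 0.0079, 0.0333] [3.78, 3.87, 19.02] rows 2.8
[  9.68389569  -2.49088546 -26.65275241  -0.23055431 -44.96334836
  11.38371646]
```

Next I finish the turn while staying high, then compare the held bin with the lower bin.

```bash
python3 drive.py '[[0.0024,0.0079,0,3.8,3.9,19],[0.0024,0.0079,0,3.8,3.9,19],[0.0024,0.0079,0,3.8,3.9,19],[0.0024,0.0079,0.01,3.8,3.9,19],[0.0024,0.0079,0.02,3.8,3.9,19],[0.0024,0.0079,0.02,3.8,3.9,19]]'
python3 - <<'E'
from h import *
s=r.get_state(); c=cap('wrist','w6'); b=cap('top','t6'); a=cap('side','s6')
row(lb([0,0,.05+.0062]),RS())
print('tcp in lb',((s['tcp_pos']-lb([0,0,0]))@BW).round(4))
Rt=R.from_euler('xyz',s['eef_rot'],degrees=True).as_matrix()
# held bin: bin axes (lower-like): x=-ty, y=-tx, z=-tz relative to tcp; tcp at z=.0062
d=(pts(c)-s['tcp_pos'])@Rt; d=np.stack([-d[...,1],-d[...,0],-d[...,2]+.0062],-1)
v=np.indices(d.shape[:2])[0]<227
m=v&(abs(d[...,0])<.11)&(abs(d[...,1])<.07)&(abs(d[...,2]-.066)<.005); q=d[m]; print('rim z',np.median(q[:,2]).round(4),len(q))
A=np.c_[q[:,:2],np.ones(len(q))]; print('plane',np.linalg.lstsq(A,q[:,2],rcond=None)[0].round(4))
L=np.array([(x,q[abs(q[:,0]-x)<.005][:,1].min()) for x in np.arange(-.07,.071,.01) if (abs(q[:,0]-x)<.005).any()]); print('edge -y',np.polyfit(L[:,0],L[:,1],1).round(4))
print('x ext',np.percentile(q[:,0],[.3,99.7]).round(4))
# lower bin -y rim seen past it
D=(pts(c)-lb([0,0,0]))@BW; m=v&(abs(D[...,0])<.1)&(abs(D[...,1])<.07)&(abs(D[...,2]-.066)<.005); q=D[m]; print('lower rim',len(q), q.min(0).round(4) if len(q) else '')
cv2.imwrite('pics/s6v.png',cv2.resize(a['frame'][60:300,190:510,::-1],(800,600),interpolation=2))
E
```

```text
time_s: 20.27
tcp_pos: [0.5559, -0.1015, 0.233]
eef_rot: [-155.2, -0.2, -88.3]
contact_force: [0.2, 0.7, -3.2]
gripper_width: 0.0095
gripper_force: 40.0
row [0.0001, 0.0019, 0.1236] [0.0, 0.04, 0.49] rows 3.0
tcp in lb [-0.0005  0.0002  0.1781]
rim z 0.0649 7896
plane [-0.0003 -0.0563  0.0619]
edge -y [-0.0002 -0.0532]
x ext [-0.0916  0.0892]
lower rim 1049 [-0.0925 -0.0555  0.061 ]
```

View pics/s6v.png

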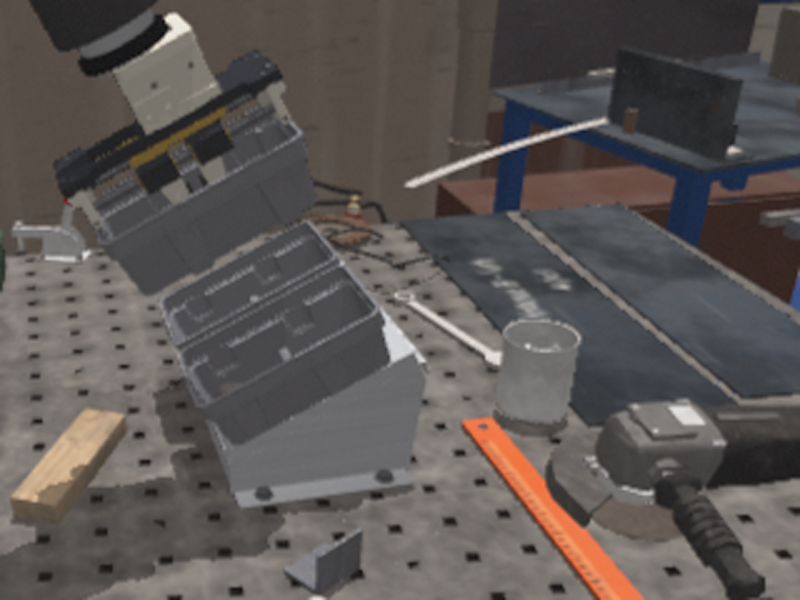

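The side crop shows the upper bin held parallel above the lower bin with nothing near it. I'll check its offset and roll numerically before lowering.

Run:
```python
from h import *
c=ld('w6'); s=r.get_state(); Rt=R.from_euler('xyz',s['eef_rot'],degrees=True).as_matrix()
P=pts(c); d=(P-s['tcp_pos'])@Rt; d=np.stack([-d[...,1],-d[...,0],-d[...,2]+.0062],-1)
D=(P-lb([0,0,0]))@BW
v=np.indices(d.shape[:2])[0]<227
def edge(q,nm):
    L=np.array([(x,np.percentile(q[abs(q[:,0]-x)<.005][:,1],2)) for x in np.arange(-.07,.071,.01) if (abs(q[:,0]-x)<.005).sum()>5]); print(nm,len(L),np.polyfit(L[:,0],L[:,1],1).round(4))
m=v&(abs(d[...,0])<.1)&(d[...,1]<-.044)&(d[...,1]>-.07)&(abs(d[...,2]-.066)<.008); q=d[m]; print(len(q),np.percentile(q[:,2],[5,50,95]).round(4)); edge(q,'held')
m=v&(abs(abs(d[...,0])-.04)<.025)&(d[...,1]<-.005)&(d[...,1]>-.03)&(abs(d[...,2]-.003)<.008); q=d[m]
if len(q)>20: A=np.c_[q[:,:2],np.ones(len(q))]; print('floor',len(q),np.linalg.lstsq(A,q[:,2],rcond=None)[0].round(4))
m=v&(abs(d[...,0])<.02)&(d[...,1]<-.005)&(abs(d[...,1])<.035)&(abs(d[...,2]-.026)<.005); q=d[m]; 
if len(q): print('div',np.percentile(q[:,0],[2,98]).round(4),np.polyfit(q[:,1],q[:,2],1).round(4))
m=v&(abs(D[...,0])<.1)&(D[...,1]<-.044)&(D[...,1]>-.07)&(abs(D[...,2]-.066)<.004); q=D[m]; print(len(q)); edge(q,'lower')
# same on w1 for reference of the upper bin at start, g = UB0
P=pts(ld('w1')); D=(P-UB0)@BW; m=v&(abs(D[...,0])<.1)&(D[...,1]<-.044)&(D[...,1]>-.07)&(abs(D[...,2]-.066)<.004); edge(D[m],'start upper')
m=v&(abs(D[...,0])<.02)&(abs(D[...,1])<.035)&(abs(D[...,2]-.026)<.005); print('w1 div slope',np.polyfit(D[m][:,1],D[m][:,2],1).round(4))
# top view: held bin rim
P=pts(ld('t6')); d=(P-s['tcp_pos'])@Rt; d=np.stack([-d[...,1],-d[...,0],-d[...,2]+.0062],-1)
m=(abs(d[...,0])<.095)&(abs(d[...,1])<.07)&(abs(d[...,2]-.066)<.004); q=d[m]; print('top held',len(q),np.percentile(q[:,1],[1,99]).round(4),np.percentile(q[:,0],[1,99]).round(4))
```

```text
6670 [0.0608 0.0632 0.0643]
held 15 [-0.0002 -0.0529]
floor 5798 [-0.0031  0.004   0.0006]
div [-0.0081  0.0009] [0.0127 0.0234]
924
lower 15 [ 0.0009 -0.0551]
start upper 15 [ 0.0005 -0.0547]
w1 div slope [0.0028 0.0254]
top held 370 [-0.053   0.0582] [-0.0497  0.0901]
```

Run:
```python
from h import *
s=r.get_state(); Rt=R.from_euler('xyz',s['eef_rot'],degrees=True).as_matrix()
for f in('s6','t6','w6'):
    P=pts(ld(f)); d=(P-s['tcp_pos'])@Rt; d=np.stack([-d[...,1],-d[...,0],-d[...,2]+.0038],-1); D=(P-lb([0,0,0]))@BW
    for nm,q in(('held',d),('lower',D)):
        m=(abs(q[...,0])<.12)&(q[...,1]>-.065)&(q[...,1]<-.018)&(abs(q[...,2]-.064)<.004)
        if f=='w6': m[227:]=False
        k=q[m]; o=[]
        for sg in(-1,1):
            L=[(k[abs(k[:,1]-y)<.002][:,0]*sg).max()*sg for y in np.arange(-.044,-.019,.004) if (k[abs(k[:,1]-y)<.002][:,0]*sg>.08).any()]
            o.append(np.round(L,4).tolist())
        print(f,nm,len(k),o)
```

```text
s6 held 69 [[-0.0901, -0.0894, -0.0888, -0.0909, -0.0903, -0.0896], [0.0886, 0.0887, 0.089, 0.0877]]
s6 lower 205 [[-0.0875, -0.0902, -0.0895, -0.0897, -0.091, -0.0892, -0.0885], [0.0901, 0.0878, 0.09, 0.0899, 0.0893, 0.0877, 0.0889]]
t6 held 153 [[], [0.0896, 0.0901, 0.0899, 0.09, 0.0901, 0.0883, 0.0897]]
t6 lower 49 [[], [0.0903, 0.0903, 0.0904, 0.0903, 0.0903, 0.0898, 0.0901]]
w6 held 6096 [[-0.0941, -0.0949, -0.0946, -0.0948], [0.0872, 0.0874, 0.0875, 0.0869]]
w6 lower 1060 [[-0.0921, -0.0925, -0.0917], [0.0897, 0.0897, 0.0892, 0.0862]]
```

```bash
python3 drive.py '[[0.001,-0.0007,0.02,0,0,0.5],[0.002,-0.0015,0.045,0,0,0.5],[0.0022,-0.0015,0.065,0,0,0.5],[0.0022,-0.0015,0.08,0,0,0.5],[0.0022,-0.0015,0.09,0,0,0.5],[0.0022,-0.0015,0.095,0,0,0.5],[0.0022,-0.0015,0.095,0,0,0.5]]'
cat >> h.py <<'E'
def st():
    s=r.get_state(); print('tcp lb',((s['tcp_pos']-lb([0,0,0]))@BW).round(4),'F',(s['contact_force']@BW).round(1),'M',s['moment'].round(2),'J',s['joints'].round(1)); row(lb([.001,-.002,.0538]),RS())
E
python3 -c "
from h import *
st()"
```

```text
time_s: 21.0
tcp_pos: [0.5991, -0.103, 0.1493]
eef_rot: [-155.1, 0.0, -88.8]
contact_force: [0.0, -0.3, -3.0]
gripper_width: 0.0095
gripper_force: 40.0
tcp lb [ 0.0032 -0.0022  0.0839] F [-1.2 -0.3 -2.7] M [ 0.01  1.79 -0.01] J [ 10.9   5.8 -40.1  12.  -19.9 -20.1]
row [-0.0002, 0.0022, 0.0301] [0.06, 0.02, -0.02] rows 0.7
```

```bash
python3 drive.py '[[0,0.0022,0.003,0,0,0],[0,0.0022,0.008,0,0,0],[0,0.0022,0.012,0,0,0],[0,0.0022,0.012,0,0,0]]'
python3 -c "
from h import *
st()"
```

```text
time_s: 21.33
tcp_pos: [0.6022, -0.1027, 0.1381]
eef_rot: [-155.0, 0.1, -88.8]
contact_force: [0.1, 0.2, -3.0]
gripper_width: 0.0097
gripper_force: 40.0
tcp lb [ 0.0014 -0.002   0.0724] F [-1.2  0.2 -2.8] M [0.02 1.83 0.02] J [ 10.7   6.9 -41.1  13.2 -17.7 -21.2]
row [0.0, 0.0004, 0.0186] [-0.03, 0.05, -0.02] rows 0.4
```

Positions line up, so I'll lower it into the rim in small steps.

```bash
python3 drive.py '[[0,0.0004,0.002,0,0,0],[0,0.0004,0.004,0,0,0],[0,0.0004,0.006,0,0,0],[0,0.0004,0.008,0,0,0],[0,0.0004,0.008,0,0,0]]'
python3 -c "
from h import *
st()"
python3 drive.py '[[0,0,0.002,0,0,0],[0,0,0.004,0,0,0],[0,0,0.006,0,0,0],[0,0,0.006,0,0,0]]'
python3 -c "
from h import *
st()"
```

```text
time_s: 21.75
tcp_pos: [0.6052, -0.1026, 0.1305]
eef_rot: [-155.0, 0.0, -88.8]
contact_force: [-0.3, -0.2, -2.4]
gripper_width: 0.0098
gripper_force: 40.0
tcp lb [ 0.0009 -0.002   0.0643] F [-1.3 -0.2 -2. ] M [-0.03  1.77 -0.04] J [ 10.6   7.8 -41.6  14.  -16.3 -21.9]
row [-0.0, -0.0001, 0.0105] [-0.01, 0.05, -0.02] rows 0.3
time_s: 22.08
tcp_pos: [0.6077, -0.1025, 0.125]
eef_rot: [-155.0, 0.0, -88.8]
contact_force: [-0.3, -0.1, -2.9]
gripper_width: 0.0095
gripper_force: 40.0
tcp lb [ 0.0008 -0.002   0.0583] F [-1.5 -0.1 -2.5] M [0.01 1.81 0.  ] J [ 10.4   8.5 -41.9  14.7 -15.4 -22.5]
row [0.0, -0.0002, 0.0045] [-0.0, 0.05, -0.01] rows 0.1
```

```bash
python3 drive.py '[[0,0,0.001,0,0,0],[0,0,0.002,0,0,0],[0,0,0.003,0,0,0],[0,0,0.003,0,0,0]]'
python3 -c "
from h import *
st()"
python3 drive.py '[[0,0,0.0007,0,0,0],[0,0,0.0014,0,0,0],[0,0,0.0014,0,0,0]]'
python3 -c "
from h import *
st()"
```

```text
time_s: 22.42
tcp_pos: [0.6087, -0.1025, 0.1237]
eef_rot: [-154.9, 0.0, -88.8]
contact_force: [-10.7, 3.3, 10.7]
gripper_width: 0.0096
gripper_force: 40.0
tcp lb [ 0.0012 -0.002   0.0567] F [-5.1  3.5 14.2] M [1.04 3.45 0.5 ] J [ 10.4   8.6 -42.1  15.  -14.9 -22.9]
row [0.0, 0.0002, 0.0029] [-0.08, 0.05, -0.01] rows 0.1
time_s: 22.67
tcp_pos: [0.6088, -0.1025, 0.1237]
eef_rot: [-154.9, 0.0, -88.8]
contact_force: [-24.4, 7.5, 27.2]
gripper_width: 0.0094
gripper_force: 40.0
tcp lb [ 0.0013 -0.002   0.0566] F [-10.5   8.   34.9] M [2.47 5.48 1.24] J [ 10.4   8.6 -42.2  15.2 -14.8 -23. ]
row [0.0, 0.0003, 0.0028] [-0.14, 0.04, -0.01] rows 0.1
```

```bash
python3 drive.py '[[0,0,-0.001,0,0,0],[0,0,-0.0022,0,0,0],[0,0,-0.0022,0,0,0]]'
python3 -c "
from h import *
st()"
python3 drive.py '[[0,0,0,0,0,0],[0,0,0,0,0,0],[0,0,0,0,0,0],[0,0,0,0,0,0],[0,0,0,0,0,0]]' 0.04
python3 drive.py '[[0,0,-0.005,0,0,0],[0,0,-0.02,0,0,0],[0,0,-0.05,0,0,0],[0,0,-0.09,0,0,0],[0,0,-0.13,0,0,0],[-0.04,0,-0.16,0,0,0],[-0.08,0,-0.18,0,0,0],[-0.12,0,-0.2,0,0,0],[-0.16,0,-0.2,0,0,0],[-0.2,0,-0.2,0,0,0],[-0.2,0,-0.2,0,0,0]]'
python3 - <<'E'
from h import *
c=cap('top','t7'); a=cap('side','s7')
m=np.ones(c['z_map'].shape,bool)
for z in(.050,): binfit(c,lb([0,0,z]),m,zr=.066,yaw=YAW)
binfit(a,lb([0,0,.05]),m,zr=.066,yaw=YAW)
cv2.imwrite('pics/f.png',np.hstack([cv2.resize(a['frame'][130:290,190:350],(400,400),interpolation=2),cv2.resize(c['frame'][110:240,205:335],(400,400),interpolation=2)])[:,:,::-1])
E
```

```text
time_s: 22.92
tcp_pos: [0.6089, -0.1024, 0.124]
eef_rot: [-154.9, 0.1, -88.8]
contact_force: [-0.4, 0.6, -1.6]
gripper_width: 0.0097
gripper_force: 40.0
tcp lb [ 0.0015 -0.0019  0.0569] F [-1.   0.7 -1.3] M [0.19 1.81 0.08] J [ 10.4   8.6 -42.   14.9 -15.  -22.8]
row [0.0001, 0.0005, 0.0031] [-0.1, 0.06, -0.01] rows 0.1
time_s: 23.33
tcp_pos: [0.609, -0.1025, 0.1235]
eef_rot: [-155.0, 0.1, -88.8]
contact_force: [-0.8, -0.1, -0.2]
gripper_width: 0.0365
gripper_force: 0.0
time_s: 24.25
tcp_pos: [0.5198, 0.1001, 0.3069]
eef_rot: [-154.8, 0.2, -88.6]
contact_force: [-0.4, -0.4, 0.3]
gripper_width: 0.0399
gripper_force: 0.0
rim 425 plane [ 0.0003 -0.0012  0.066 ]
 x ext [-0.0882  0.0944]
 edge -1 y0 -0.0540 yaw -0.21 15
 end -1 x0 -0.0881 yaw 0.17 11 [-0.088 -0.087 -0.088 -0.088 -0.088 -0.088 -0.088 -0.088 -0.088 -0.088
 -0.088]
 edge 1 y0 0.0557 yaw 0.27 15
 end 1 x0 0.0929 yaw 0.69 11 [0.093 0.093 0.093 0.093 0.094 0.094 0.095 0.093 0.093 0.092 0.091]
 floor 701 [0.0003 0.0016 0.0036]
rim 240 plane [-0.0004 -0.0005  0.0637]
 x ext [-0.0892  0.0919]
 edge -1 y0 -0.0579 yaw -0.45 15
 end -1 x0 -0.0888 yaw -1.02 9 [-0.09  -0.089 -0.089 -0.088 -0.089 -0.089 -0.087 -0.089 -0.088]
 edge 1 y0 0.0531 yaw -0.36 15
 end 1 x0 0.0910 yaw 0.46 11 [0.092 0.092 0.091 0.091 0.092 0.092 0.09  0.092 0.091 0.091 0.091]
```

View pics/f.png

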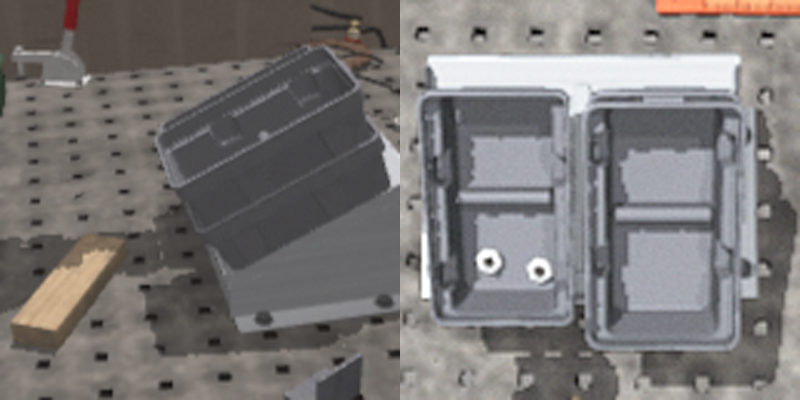

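The final picture shows the upper bin stacked parallel on the lower one. Measured, it sits about 50 mm up, +2 mm in x and under 1 mm in y, and the arm is clear, so I'm handing in.

```bash
python3 drive.py '[[0,0,0,0,0,0],[0,0,0,0,0,0]]'; python3 -c "
from h import *
print(workorder.close_job())"
```

```text
time_s: 24.52
tcp_pos: [0.5197, 0.0949, 0.3049]
eef_rot: [-155.0, 0.1, -88.8]
contact_force: [0.2, -0.6, 0.5]
gripper_width: 0.0403
gripper_force: 0.0
the job is handed in; nothing more can be done
None
```

I handed the job in at 24.5 s: the pin lies in the lower bin and the upper bin is stacked half-turned on its ledges, about 50 mm up and 2 mm off in x by the cameras; everything is let go, and the hand-in call returned no verdict.

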